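# Kit the caddy for a hardness test on hexagon bar

### The arm

A 6-joint arm with a two-finger parallel gripper is mounted at the origin on a cart in front of the work surface, level with it; the furniture and walls round the work are solid. World frame = base frame: x ahead of the robot, y to its left, z up, the work surface at z = 0. Lengths are in m, angles in rad, forces in N, time in s.
With the tool pointing down it reaches from about 0.375 to 0.925 m from the base axis. Payload 5.7 kg.
Tool frame: the origin (TCP) lies midway between the tips of the shut fingers; the grasp point (between the pads) lies 19 mm behind it; z points along the fingers, x is the direction in which the jaws open and shut, and the axes are right-handed (so a half turn about z gives the same grasp; the last joint's range is limited). The gripper opens to 88 mm and grips with 3 to 60 N. Pads are 20 mm wide; open, the fingers measure 115 mm over their backs; the gripper's body (75 mm by 178 mm) begins 61 mm behind the grasp point.
Start: joints at [1.108, 0.359, 1.51, -0, 1.272, -0.115], TCP at [0.204, 0.564, 0.223] pointing down, gripper open.
Joint ranges: [-2.97, 2.97], [-1.01, 2.36], [0.21, 2.38], [-0.96, 4.11], [0.2, 2.71], [-2.98, 2.98]. Speed limits (rad/s): [2.39, 2.39, 3.14, 3.14, 3.14, 3.14].

### API

Orientations are given as a unit quaternion [x, y, z, w].
In Python, from bench import move_ptp, servo_line, goto_joints, move_gripper, sleep, inverse_kinematics, capture, PlanningError, close_job, spot_in, silhouettes, current_clock, current_joint_pos, current_qvel, current_joint_torque, current_position, current_orientation, current_force, current_torque, current_finger_gap gives the robot as it stands. Calls block until the motion is done:
- move_ptp(position, orientation): joint-space move of the TCP to a pose.
- servo_line(position, orientation=None, rate=0.15, contact_N=None): straight line of the TCP; orientation=None keeps the orientation; rate is the mean speed in m/s. With contact_N (N) it stops when the force on the tool has changed by that much, and returns True; else False.
- goto_joints(angles): joint-space move.
- move_gripper(opening): finger opening in m; the grip force is fixed at half the most; returns when the fingers have stopped.
- sleep(seconds).
- inverse_kinematics(position, orientation): joint angles nearest the present ones, or None.
- capture(name): name is "scene" or "top"; returns a dict with "image" (480x640x3 uint8, blue, green, red), "range_z" (480x640 float32, m along the optical axis (not along the pixel's ray), 0 where there is no reading), "intrinsics" (3x3 intrinsics, pixels), "R" (3x3) and "t" (3): a world point X has camera coordinates R X + t. Camera axes: x right, y down, z forward; pixel columns grow to the right and rows downward; lengths in m; the calibration is good to about 2 mm. A picture is of the moment at which its call begins.
A pose or a line that the arm cannot do raises PlanningError and nothing moves.
- close_job(): hands the job in, once; it reports no verdict.
Trained networks look in the newest picture that a camera, given by its name, has taken for a name from the list of things; names that differ only in an ending like _2 or _b are one class to them, and where a whole thing is asked for, a point or a joint stands for the part that bears it (a point fixed in the world has none). Each returns a list of dicts, best first, with "conf" (0 to 1); they miss things now and then, are a little off and sometimes report something else, mostly with a low value. They report only what shows in the picture. A call takes as long as a camera call. They do not tell look-alikes from the thing itself.
- spot_in(camera, query): "xy" ([column, row] in pixels, amid what is visible of it).
- silhouettes(camera, query): "region" (480x640 bool, what is visible of it) and "xy" ([column, row] in pixels, amid what is visible of it).
Readings, each from a call of its own:
- current_clock(): time.
- current_joint_pos(): joint angles.
- current_qvel(): joint speeds.
- current_joint_torque(): joint torques, N m.
- current_position(): TCP position.
- current_orientation(): TCP orientation.
- current_force(): force on the tool from outside, world axes, zero at the start.
- current_torque(): the same for the moment, N m.
- current_finger_gap(): finger opening in m.
Only numpy, scipy, OpenCV 4.12 (cv2) and the standard library are available. Lean on these libraries where they do the work, as an engineer would, in place of code of your own. Each camera call takes 0.05 s, during which the arm holds its last target.

### The job

The next hardness test is on hexagon bar: gather what it needs in the caddy, the vee anvil in the square socket, the hexagonal sample in the six-sided socket, the loupe in the larger round socket and the indenter in the smaller round socket. Set each one down gently, upright on the floor of its socket, without dropping it. Leave the look-alikes, the round sample and the spot anvil, standing where they are.

Things in the scene. Friction and masses are not known exactly. Their poses are not given: they have to be found in the camera images.
- vee_anvil: Dark brown-black steel vee anvil: a 38 x 38 mm square head with a wide V-groove across its top, on a narrow round shank 20 mm across; 40 mm high in all, the head being from 16 to 40 mm up. About 0.21 kg. Its upright sides face its own +-x and +-y; those facing +-y are plain to the top, the V shows in the other two. Origin: centre of its underside, z up. Stands loose on the worktop.
- hex_sample: Dark grey sawn piece of hexagon steel bar standing on end: 24 mm across flats, 28 mm across corners, 24 mm high; two of its flats face its own +-x, its corners point to +-y. About 0.1 kg. Origin: centre of its underside, z up. Stands loose on the worktop.
- loupe: Black stand loupe, a waisted barrel 33 mm in diameter and 35 mm high with a lens on top. Grips as a plain 33 mm cylinder. About 0.04 kg. Origin: centre of its underside, z up. Stands loose on the worktop.
- indenter: Bright steel indenter, 37 mm high, on a thin shank 12 mm across; knurled collar 18 mm across from 17 to 24 mm up, where it is gripped; cone tip up. About 0.02 kg, easily tipped. Origin: centre of its underside, z up. Stands loose on the worktop.
- round_sample: Look-alike that does not belong in the caddy: a sawn piece of round steel bar, dark sides and bright ground top, 27 mm in diameter and 27 mm high. Origin: centre of its underside, z up. Stands loose on the worktop. (Not listed: a microscope 0.37 m tall fixed at the left, x 0.45 to 0.75, y above 0.27, and a tall tester at the right, x above 0.45, y below -0.36: keep the arm clear of them.)
- spot_anvil: Look-alike that does not belong in the caddy: bright steel spot anvil, 36 mm high, a 28 mm wide round head with a blunt, flat-topped cone on a thick shank; plainly bigger and wider than the indenter. Origin: centre of its underside, z up. Stands loose on the worktop.
- well_square: Square socket for the vee anvil, 54 x 54 mm inside, sides along its x and y. Grey plastic block with a white upright socket wall, plate 76 x 76 x 3 mm, one of four that stand side by side 80 mm apart along their y, in changing order, in a fixed aluminium tray 92 x 336 mm, rim 12 mm up. Origin: centre of the block's underside, 4 mm above the worktop. Fixed. Inside floor 3 mm, rim 25 mm above the origin; wall 3.5 mm.
- well_hex: Six-sided socket for the hexagonal sample, 40 mm across flats inside, two flats facing its +-x; any turn of the sample fits. Grey plastic block with a white upright socket wall, plate 76 x 76 x 3 mm, one of four that stand side by side 80 mm apart along their y, in changing order, in a fixed aluminium tray 92 x 336 mm, rim 12 mm up. Origin: centre of the block's underside, 4 mm above the worktop. Fixed. Inside floor 3 mm, rim 13 mm above the origin; wall 3.5 mm.
- well_round_large: The larger round socket, for the loupe, 50 mm in diameter inside. Grey plastic block with a white upright socket wall, plate 76 x 76 x 3 mm, one of four that stand side by side 80 mm apart along their y, in changing order, in a fixed aluminium tray 92 x 336 mm, rim 12 mm up. Origin: centre of the block's underside, 4 mm above the worktop. Fixed. Inside floor 3 mm, rim 13 mm above the origin; wall 3.5 mm.
- well_round_small: The smaller round socket, for the indenter, 30 mm in diameter inside. Grey plastic block with a white upright socket wall, plate 76 x 76 x 3 mm, one of four that stand side by side 80 mm apart along their y, in changing order, in a fixed aluminium tray 92 x 336 mm, rim 12 mm up. Origin: centre of the block's underside, 4 mm above the worktop. Fixed. Inside floor 3 mm, rim 13 mm above the origin; wall 3.5 mm.
There are look-alikes about, which are no part of the job. Leave any yellow look-alike of the well_round_large alone.

How it is judged:
By the outcome, as a careful person would: the job done as asked, in the order asked, and still so for the second after the job is handed in, with the robot touching nothing.
It also fails if it takes over 96 s, if anything falls off the work surface, if the arm or the gripper's body presses on something with over 40 N, if the wrist force passes 120 N, or if a joint passes its speed limit or range.

## Working session

There is one attempt and no reset: what is moved stays moved. The work goes in short steps, each a Python script; the robot and the scene stay as the last script left them, time stands still between calls to the robot, and variables do not carry over. Pictures are saved under pics/ and viewed, and the job is handed in when it is done.

```bash
ls; mkdir -p pics; python3 - <<'E'
from bench import *
import cv2,pickle,numpy as np
for n in("scene","top"):
    c=capture(n); cv2.imwrite(f"pics/{n}0.png",c["image"]); pickle.dump(c,open(f"{n}0.pkl","wb"))
    print(n,c["intrinsics"],c["R"],c["t"])
    for q in "vee_anvil hex_sample loupe indenter round_sample spot_anvil well_square well_hex well_round_large well_round_small".split():
        print(q,[(np.round(d["xy"]).tolist(),round(d["conf"],2)) for d in spot_in(n,q)])
print(current_clock(),current_orientation())
E
```

```text
pics
scene [[541.83284685   0.         324.00272708]
 [  0.         541.83284685 242.07565722]
 [  0.           0.           1.        ]] [[ 0.59053748 -0.80678659  0.01899693]
 [-0.61094973 -0.46232431 -0.64264816]
 [ 0.52726266  0.36790165 -0.76592588]] [-0.33873387  0.3527644   0.73182506]
vee_anvil [([382.0, 358.0], 0.71)]
hex_sample [([354.0, 314.0], 0.59)]
loupe [([326.0, 225.0], 0.71), ([225.0, 240.0], 0.67)]
indenter [([306.0, 296.0], 0.56)]
round_sample [([206.0, 221.0], 0.61)]
spot_anvil [([274.0, 250.0], 0.63)]
well_square [([292.0, 201.0], 0.97)]
well_hex [([357.0, 244.0], 0.69), ([225.0, 244.0], 0.36)]
well_round_large [([394.0, 260.0], 0.95)]
well_round_small [([328.0, 226.0], 0.67), ([292.0, 199.0], 0.56)]
top [[567.19540691   0.         323.52567423]
 [  0.         567.19540691 237.64342738]
 [  0.           0.           1.        ]] [[ 0.01163555 -0.99992715  0.00321009]
 [-0.99279816 -0.01193527 -0.11920305]
 [ 0.11923268 -0.00179997 -0.99286471]] [-0.02803723  0.56660036  1.02470829]
vee_anvil [([427.0, 312.0], 0.77)]
hex_sample [([339.0, 210.0], 0.68), ([384.0, 292.0], 0.56)]
loupe [([238.0, 300.0], 0.74)]
indenter [([238.0, 300.0], 0.54), ([335.0, 298.0], 0.53)]
round_sample [([198.0, 283.0], 0.72)]
spot_anvil [([283.0, 279.0], 0.45)]
well_square [([252.0, 213.0], 0.73)]
well_hex [([340.0, 213.0], 0.69), ([428.0, 313.0], 0.45)]
well_round_large [([456.0, 182.0], 0.86)]
well_round_small [([297.0, 216.0], 0.82), ([378.0, 213.0], 0.34)]
1.1 [ 8.18792556e-01  5.74089497e-01 -1.83435527e-05  7.36864475e-06]
```

View pics/scene0.png

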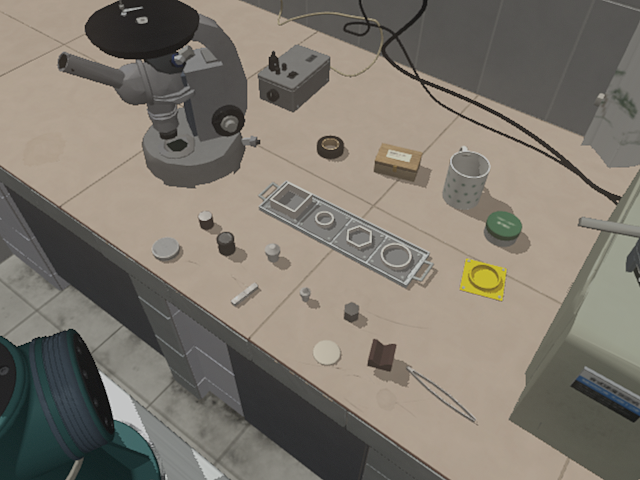

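View pics/top0.png

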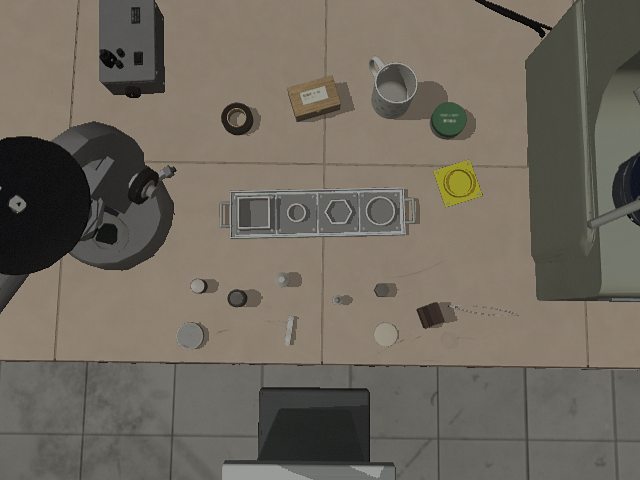

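```bash
python3 - <<'E'
import cv2
a=cv2.imread("pics/top0.png")[155:335,170:490]
cv2.imwrite("pics/topz.png",cv2.resize(a,(800,450),interpolation=cv2.INTER_CUBIC))
a=cv2.imread("pics/scene0.png")[170:390,180:440]
cv2.imwrite("pics/scenez.png",cv2.resize(a,(700,592),interpolation=cv2.INTER_CUBIC))
E
```

```text
(no output)
```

View pics/topz.png

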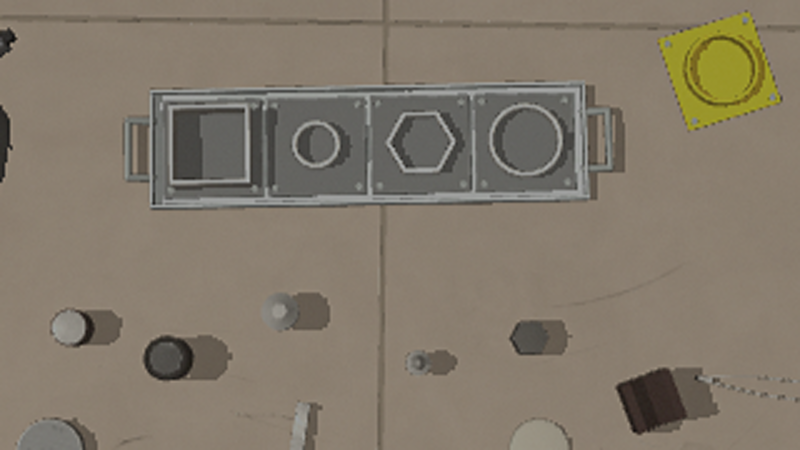

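View pics/scenez.png

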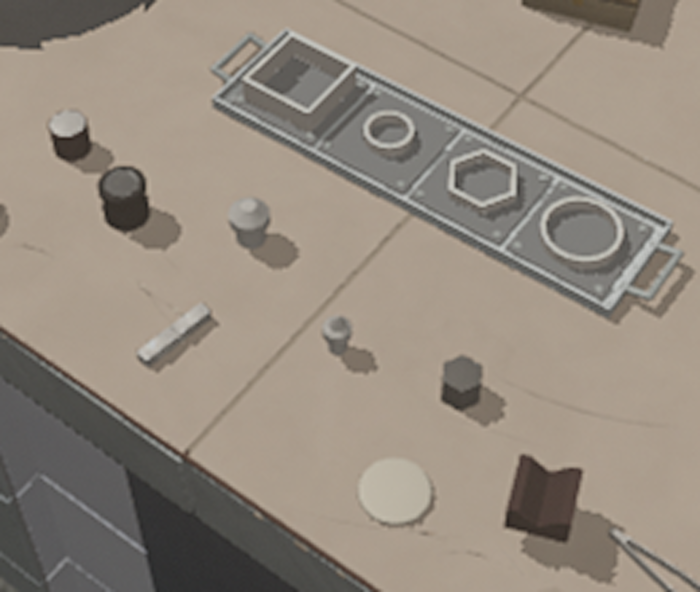

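The top view shows the sockets left to right: square (252,213), small round (297,213), hex (340,213), large round (381,212). The objects are the vee anvil (430,315), hex sample (382,290), indenter (338,299) and loupe (237,298). The look-alikes are the spot anvil (282,280), the round sample (198,286) and the yellow ring.

```bash
cat > geo.py <<'E'
import numpy as np
def cloud(c):
    K,R,t=c["intrinsics"],c["R"],c["t"]; z=c["range_z"]
    v,u=np.mgrid[0:480,0:640]
    P=np.stack([(u-K[0,2])/K[0,0]*z,(v-K[1,2])/K[1,1]*z,z],-1)
    W=(P-t)@R
    W[z<=0]=np.nan
    return W
def proj(c,X):
    p=np.atleast_2d(X)@c["R"].T+c["t"]; q=p@c["intrinsics"].T; return q[:,:2]/q[:,2:]
E
python3 - <<'E'
import pickle,cv2,numpy as np
from geo import *
seeds={"top":dict(vee=(430,315),hex=(382,290),ind=(338,299),loupe=(237,298),spot=(282,280),rnd=(198,286)),
"scene":dict(vee=(382,355),hex=(351,312),ind=(305,295),loupe=(226,243),spot=(273,253),rnd=(206,220))}
for n in("top","scene"):
    c=pickle.load(open(n+"0.pkl","rb")); W=cloud(c)
    tbl=W[(W[...,0]>.35)&(W[...,0]<.75)&(abs(W[...,1])<.2)&(abs(W[...,2])<.006)]
    print(n,"table z",np.median(tbl[:,2]),tbl[:,2].std())
    m=(np.nan_to_num(W[...,2])>.007).astype(np.uint8)
    _,L=cv2.connectedComponents(m)
    for k,(u,v) in seeds[n].items():
        l=L[v,u]; p=W[L==l]
        if l==0: print(k,"none",W[v,u]);continue
        zt=np.percentile(p[:,2],98); q=p[p[:,2]>zt-.004]
        print(k,len(p),"zmax %.4f"%zt,"all mid",np.round((np.percentile(p,1,0)+np.percentile(p,99,0))[:2]/2,4),"ext",np.round(np.percentile(p,99,0)-np.percentile(p,1,0),4)[:2],"top mean",np.round(q.mean(0),4),"ext",np.round(np.ptp(q,0)[:2],4),len(q))
E
```

```text
top table z 0.0018551177168718812 0.0020144525803717835
vee 483 zmax 0.0431 all mid [ 0.4262 -0.219 ] ext [0.0437 0.0444] top mean [ 0.4267 -0.2191  0.0411] ext [0.0474 0.047 ] 155
hex 162 zmax 0.0286 all mid [ 0.472  -0.1306] ext [0.0242 0.0244] top mean [ 0.4729 -0.1301  0.0263] ext [0.0224 0.0241] 80
ind 81 zmax 0.0378 all mid [ 0.4525 -0.0468] ext [0.0166 0.0168] top mean [ 0.4521 -0.0474  0.037 ] ext [0.0037 0.0038] 6
loupe 281 zmax 0.0395 all mid [0.4539 0.1381] ext [0.0311 0.0311] top mean [0.4524 0.1383 0.0372] ext [0.0312 0.0298] 126
spot 183 zmax 0.0402 all mid [0.4891 0.055 ] ext [0.026  0.0258] top mean [0.4896 0.0546 0.0383] ext [0.0147 0.0148] 33
rnd 194 zmax 0.0321 all mid [0.4753 0.2119] ext [0.0241 0.0258] top mean [0.4753 0.2115 0.0295] ext [0.0241 0.0259] 81
scene table z -0.0005430257124137907 0.0021503579356570673
vee 660 zmax 0.0397 all mid [ 0.4239 -0.2224] ext [0.0445 0.0439] top mean [ 0.424  -0.2213  0.0378] ext [0.0467 0.0476] 257
hex 218 zmax 0.0251 all mid [ 0.4702 -0.1335] ext [0.0253 0.0249] top mean [ 0.47   -0.133   0.0227] ext [0.0259 0.0245] 130
ind 109 zmax 0.0344 all mid [ 0.45   -0.0494] ext [0.0175 0.0171] top mean [ 0.4492 -0.0506  0.0334] ext [0.005 0.006] 12
loupe 331 zmax 0.0351 all mid [0.451  0.1356] ext [0.031  0.0314] top mean [0.4506 0.1356 0.0331] ext [0.0325 0.0337] 176
spot 210 zmax 0.0356 all mid [0.4867 0.053 ] ext [0.0258 0.0259] top mean [0.4864 0.0528 0.0336] ext [0.0166 0.0178] 52
rnd 207 zmax 0.0281 all mid [0.473  0.2087] ext [0.0261 0.0264] top mean [0.4728 0.21   0.0259] ext [0.0256 0.0264] 96
```

```bash
python3 - <<'E'
import pickle,cv2,numpy as np
from geo import *
def ortho(c,x0,x1,y0,y1,z,s):
    ys=np.arange(y1,y0,-s); xs=np.arange(x1,x0,-s)
    Y,X=np.meshgrid(ys,xs)
    q=proj(c,np.stack([X.ravel(),Y.ravel(),np.full(X.size,z)],1)).astype(np.float32)
    return cv2.remap(c["image"],q[:,0].reshape(X.shape),q[:,1].reshape(X.shape),cv2.INTER_CUBIC)
for n in("top","scene"):
    c=pickle.load(open(n+"0.pkl","rb")); s=.0005
    a=ortho(c,.53,.69,-.19,.2,.017,s); b=ortho(c,.53,.69,-.19,.2,.029,s)
    for im in(a,b):
        for k,y in enumerate(np.arange(.2,-.19,-.05)): cv2.line(im,(int(k*100),0),(int(k*100),6),(0,0,255))
        for k in range(4): cv2.line(im,(0,80*k+20),(6,80*k+20),(0,0,255)) # x=.68,.64..
    cv2.imwrite(f"pics/or_{n}.png",cv2.resize(np.vstack([a,b]),(780,640))[:600])
    for nm,yaws in(("vee",None),("hex",None)):
        W=cloud(c);m=(np.nan_to_num(W[...,2])>.009).astype(np.uint8);_,L=cv2.connectedComponents(m)
        u,v={"top":dict(vee=(430,315),hex=(382,290)),"scene":dict(vee=(382,355),hex=(351,312))}[n][nm]
        p=W[L==L[v,u]][:,:2].astype(np.float32)
        r=cv2.minAreaRect(p*1000); print(n,nm,r)
    o1=ortho(c,.385,.465,-.26,-.18,.04,.0002); o2=ortho(c,.44,.5,-.162,-.102,.024,.00015)
    cv2.imwrite(f"pics/ob_{n}.png",np.hstack([o1[:400,:400],o2[:400,:400]]))
E
```

```text
top vee ((426.69586181640625, -219.25579833984375), (37.9430046081543, 38.8718147277832), 20.782909393310547)
top hex ((471.9090576171875, -130.6871795654297), (24.024255752563477, 26.91312599182129), 62.48810577392578)
scene vee ((424.5632629394531, -221.46420288085938), (40.853912353515625, 37.82147979736328), 20.669151306152344)
scene hex ((469.86834716796875, -133.19659423828125), (27.95950698852539, 23.784833908081055), 28.87598991394043)
```

View pics/or_top.png

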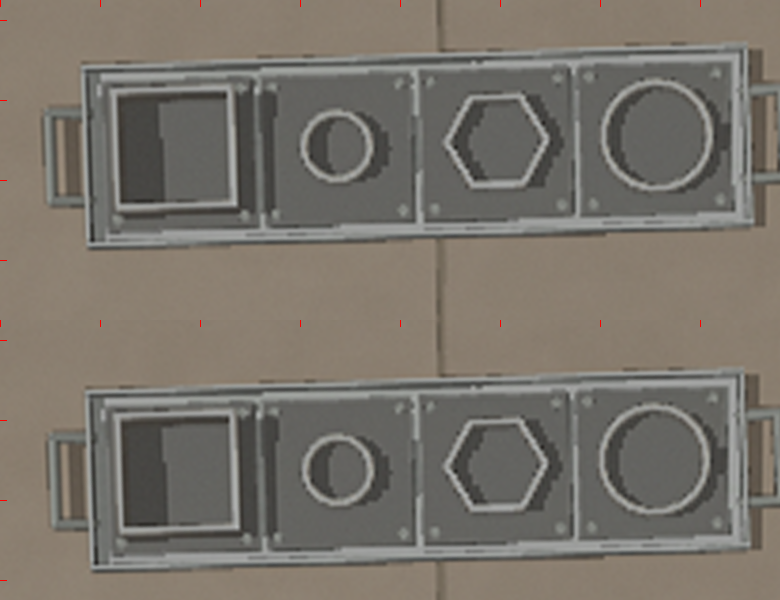

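View pics/or_scene.png

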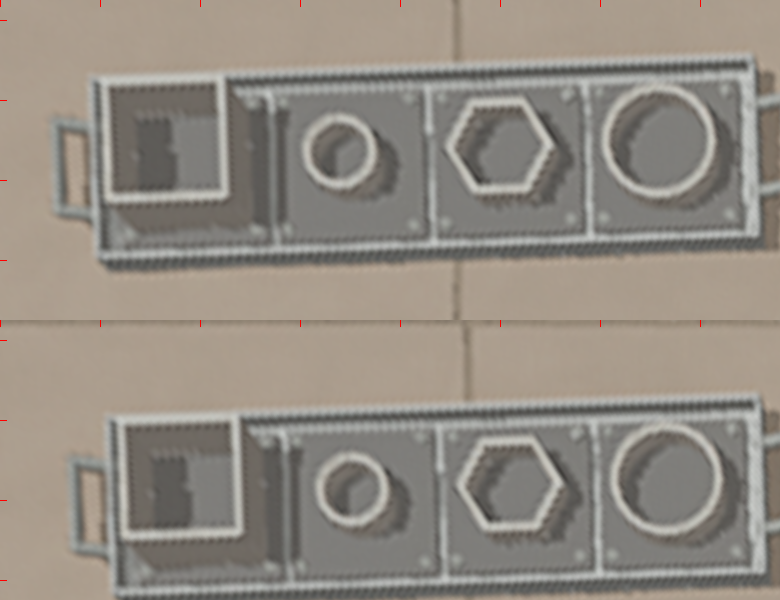

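View pics/ob_top.png

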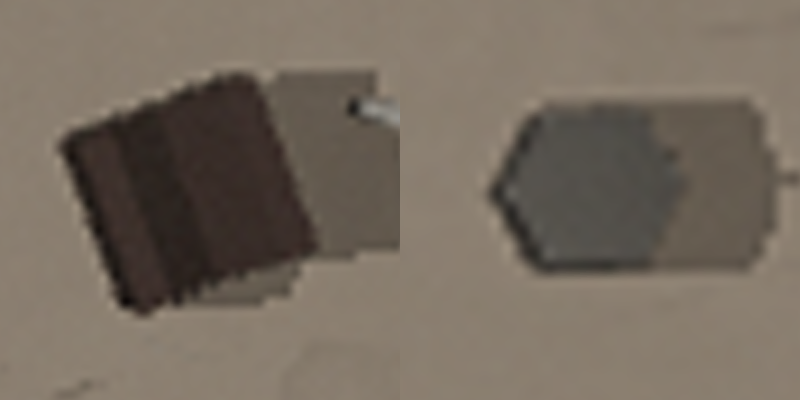

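View pics/ob_scene.png

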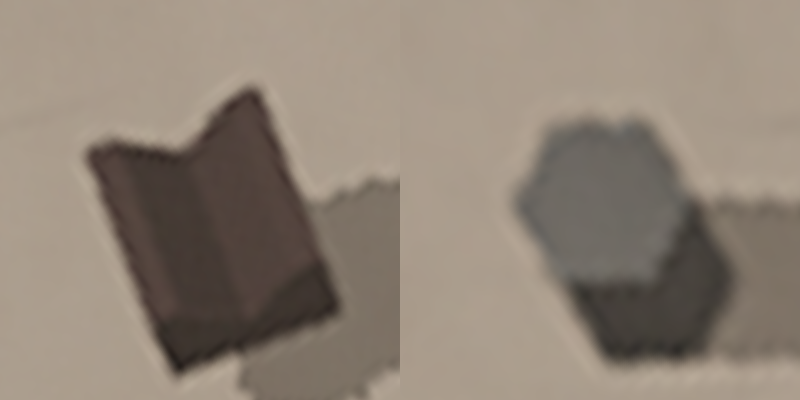

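```bash
cat > h.py <<'E'
from bench import *
import numpy as np, cv2, pickle
from scipy.spatial.transform import Rotation as Rn
def Q(deg):
    a=np.radians(deg); x=np.array([np.cos(a),np.sin(a),0]); z=np.array([0,0,-1.])
    return Rn.from_matrix(np.c_[x,np.cross(z,x),z]).as_quat()
def st(m): print(m,"t=%.1f"%current_clock(),np.round(current_position(),4),"gap %.4f"%current_finger_gap(),"F",np.round(current_force(),1))
def pick(xy,psi,ztcp,op,zs=.13):
    move_gripper(op)
    move_ptp([*xy,zs],Q(psi)); servo_line([*xy,ztcp+.03],rate=.2)
    hit=servo_line([*xy,ztcp],rate=.05,contact_N=5); st("down hit=%s"%hit)
    if hit: return False
    move_gripper(0.0); st("gripped")
    servo_line([*xy,ztcp+.02],rate=.06); servo_line([*xy,zs],rate=.25); st("lifted"); return True
def place(xy,psi,ztcp,op,zs=.13):
    move_ptp([*xy,zs],Q(psi)); servo_line([*xy,ztcp+.012],rate=.2); sleep(.2)
    hit=servo_line([*xy,ztcp-.0015],rate=.02,contact_N=2.5); st("set hit=%s"%hit)
def release(xy,op,zs=.13):
    move_gripper(op); st("open")
    p=current_position(); servo_line([p[0],p[1],p[2]+.04],rate=.1); servo_line([p[0],p[1],zs],rate=.3)
def snap(tag):
    for n in("scene","top"):
        c=capture(n); cv2.imwrite(f"pics/{n}_{tag}.png",c["image"]); pickle.dump(c,open(f"{n}_{tag}.pkl","wb"))
E
python3 - <<'E'
from h import *
q0=current_orientation()
a=inverse_kinematics([.15,.395,.23],q0)
print(a)
goto_joints(a)
b=np.array(a); b[0]=-.3; goto_joints(b); st("swung")
move_ptp([.4252,-.2205,.13],Q(-69.3)); st("over vee"); print(current_joint_pos())
ok=pick((.4252,-.2205),-69.3,.025,.055)
E
```

```text
[ 1.04406888e+00  8.99919802e-02  1.85736283e+00  2.15050235e-06
  1.19427733e+00 -1.78915324e-01]
swung t=3.7 [ 0.4187 -0.0567  0.2299] gap 0.0877 F [-0.6 -0.2  0.6]
over vee t=4.5 [ 0.4253 -0.2196  0.1301] gap 0.0880 F [-1.5 -0.3 -0.2]
[-6.21360497e-01  3.00486753e-01  1.87472543e+00  5.60092874e-04
  9.66994200e-01  5.84862939e-01]
down hit=False t=6.8 [ 0.4251 -0.2205  0.0249] gap 0.0548 F [ 0.1 -0.3  0.3]
gripped t=7.2 [ 0.4254 -0.2207  0.0252] gap 0.0379 F [-0.   0.1  2.8]
lifted t=8.1 [ 0.4251 -0.2204  0.1297] gap 0.0381 F [ 0.4  0.7 -2.9]
```

```bash
python3 - <<'E'
from h import *
place((.613,.1104),-88.1,.032,.055); 
release((.613,.1104),.055)
ok=pick((.471,-.132),0,.0125,.045)
E
```

```text
set hit=True t=10.9 [0.6128 0.1104 0.0322] gap 0.0379 F [-1.2  0.2  4.6]
open t=11.4 [0.6118 0.1103 0.0314] gap 0.0550 F [-0.6 -1.4 -0. ]
down hit=False t=15.8 [ 0.4709 -0.132   0.0124] gap 0.0449 F [ 0.6 -0.6 -0.3]
gripped t=16.3 [ 0.4712 -0.1321  0.0127] gap 0.0238 F [0.  0.1 1.8]
lifted t=17.3 [ 0.4707 -0.1319  0.1295] gap 0.0239 F [ 0.8  0.2 -2.1]
```

```bash
python3 - <<'E'
from h import *
place((.6182,-.0494),1.9,.0195,.045); 
release((.6182,-.0494),.045)
ok=pick((.452,.137),0,.013,.052)
snap("a")
E
```

```text
set hit=True t=19.4 [ 0.6179 -0.0493  0.0197] gap 0.0241 F [-0.6  0.5  4.2]
open t=20.0 [ 0.6173 -0.0492  0.0192] gap 0.0454 F [0.7 0.2 0.2]
down hit=False t=23.6 [0.4519 0.137  0.0129] gap 0.0523 F [ 0.1 -0.1 -0.9]
gripped t=24.0 [0.4522 0.137  0.0132] gap 0.0323 F [ 0.3 -0.1  1.5]
lifted t=25.1 [0.4517 0.137  0.1296] gap 0.0326 F [ 0.3  0.9 -0.9]
```

```bash
python3 - <<'E'
import cv2,numpy as np
a=cv2.resize(cv2.imread("pics/top_a.png")[160:340,180:480],None,fx=2.6,fy=2.6);cv2.imwrite("pics/za.png",a)
a=cv2.resize(cv2.imread("pics/scene_a.png")[170:390,180:440],None,fx=2.6,fy=2.6);cv2.imwrite("pics/zb.png",a)
E
```

```text
(no output)
```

View pics/za.png

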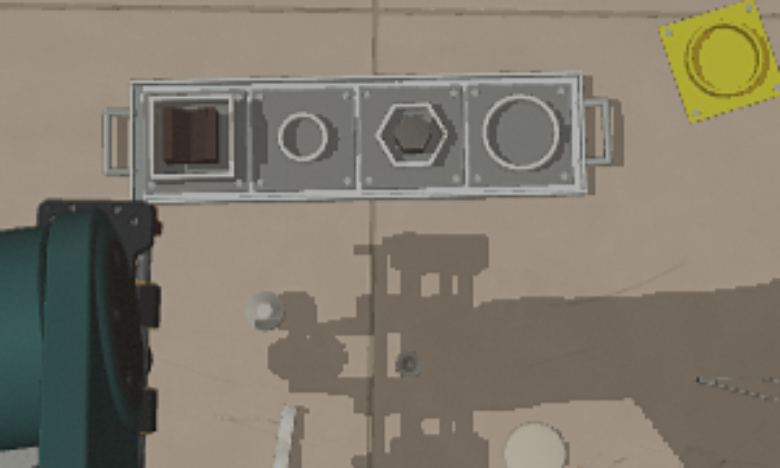

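View pics/zb.png

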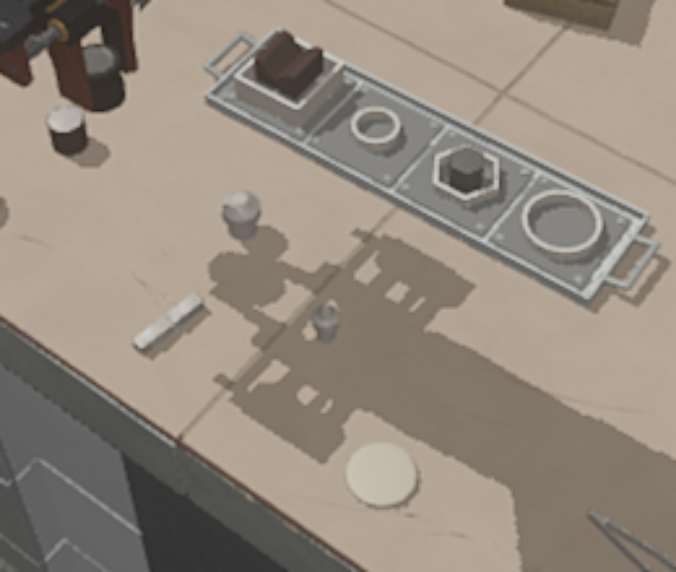

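The vee anvil stands in the square socket at zoom (190,135) and the hex sample in the hex socket at (412,132), both upright. The loupe is held. I'll place it, and use the two pieces already set down to check the camera bias before going for the indenter.

```bash
python3 - <<'E'
from h import *
place((.6206,-.129),1.9,.020,.052)
release((.6206,-.129),.052)
snap("b")
from geo import *
for n in("top","scene"):
    c=pickle.load(open(n+"_b.pkl","rb")); W=cloud(c)
    for nm,(x,y,r,zl,zh) in dict(vee=(.613,.11,.03,.034,.06),hex=(.618,-.049,.017,.021,.045),loupe=(.62,-.129,.02,.022,.06),ind=(.451,-.0487,.02,.009,.05)).items():
        p=W[(np.hypot(W[...,0]-x,W[...,1]-y)<r)&(W[...,2]>zl)&(W[...,2]<zh)]
        if len(p)<9: print(n,nm,len(p));continue
        lo,hi=np.percentile(p,1,0),np.percentile(p,99,0)
        print(n,nm,len(p),np.round((lo+hi)/2,4),np.round(hi-lo,4))
E
```

```text
set hit=True t=27.8 [ 0.6202 -0.129   0.0201] gap 0.0324 F [-0.3 -0.6  4.2]
open t=28.3 [ 0.6198 -0.1288  0.0197] gap 0.0518 F [-0.   0.2  0.2]
top vee 445 [0.6136 0.1112 0.043 ] [0.0378 0.0386 0.0173]
top hex 84 [ 0.6182 -0.0433  0.0304] [0.0233 0.0167 0.0107]
top loupe 10 [ 0.6274 -0.114   0.0419] [0.0086 0.0054 0.0042]
top ind 0
scene vee 323 [0.6118 0.1093 0.041 ] [0.0379 0.0399 0.0135]
scene hex 150 [ 0.6164 -0.0513  0.0269] [0.0256 0.0247 0.0105]
scene loupe 277 [ 0.6183 -0.1299  0.0328] [0.0295 0.0309 0.0208]
scene ind 103 [ 0.4497 -0.0498  0.0228] [0.0175 0.0182 0.0247]
```

The mean of the two cameras agrees with the known placements to about 0.3 mm, so I'll use it for the indenter.

```bash
python3 - <<'E'
from h import *
ok=pick((.4509,-.0487),0,.0125,.032)
snap("c")
a=cv2.resize(cv2.imread("pics/scene_c.png")[150:390,180:440],None,fx=2.4,fy=2.4);cv2.imwrite("pics/zc.png",a)
E
```

```text
down hit=False t=32.0 [ 0.4508 -0.0487  0.0124] gap 0.0321 F [0.5 0.4 0.6]
gripped t=32.4 [ 0.4512 -0.0488  0.0127] gap 0.0171 F [0.4 0.4 0.8]
lifted t=33.4 [ 0.4506 -0.0486  0.1296] gap 0.0169 F [-0.6  0.2 -0.1]
```

View pics/zc.png

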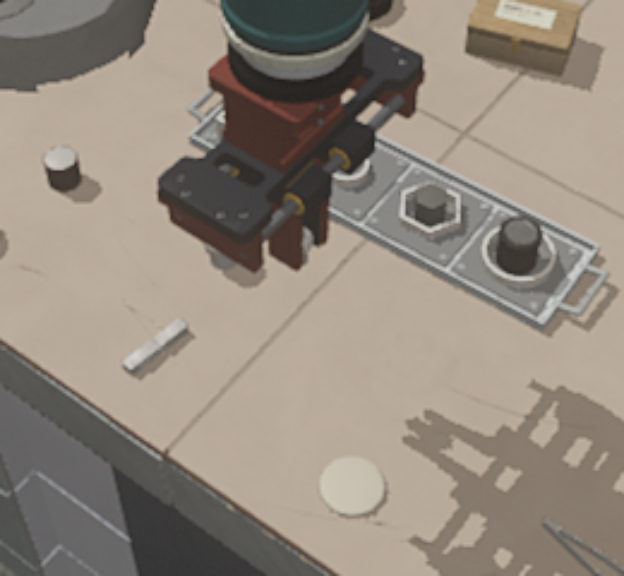

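The grip gap is 16.9 mm against an 18 mm collar. I'll turn the jaws side-on to the camera and check that the indenter hangs straight before placing it.

```bash
python3 - <<'E'
from h import *
move_ptp([.6157,.0307,.13],Q(-55)); sleep(.1); snap("d"); st("")
from geo import *
c=pickle.load(open("scene_d.pkl","rb")); u,v=proj(c,[.6157,.0307,.13])[0].astype(int); print(u,v)
a=cv2.resize(c["image"][v-40:v+60,u-60:u+60],None,fx=6,fy=6,interpolation=cv2.INTER_CUBIC);cv2.imwrite("pics/zd.png",a)
p=proj(c,[[.6157,.0307,.11],[.6157,.0307,.15]]); print((p-[u-60,v-40])*6)
E
```

```text
t=34.8 [0.615  0.0303 0.1299] gap 0.0167 F [ 0.4 -0.3 -0.7]
325 174
[[361.22693097 290.52486086]
 [364.05132437 191.31286246]]
```

View pics/zd.png

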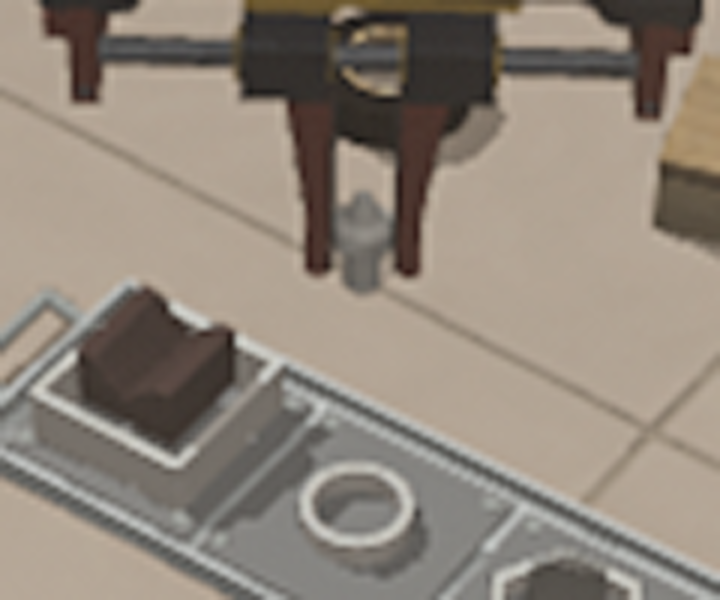

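The indenter hangs straight between the fingers at zoom (362,240), with its shank bottom at row 290, about where it should be. Placing it.

```bash
python3 - <<'E'
from h import *
place((.6157,.0307),-55,.0195,.032)
snap("e"); p=current_position(); print(p)
from geo import *
c=pickle.load(open("scene_e.pkl","rb")); u,v=proj(c,p)[0].astype(int)
a=cv2.resize(c["image"][v-50:v+50,u-60:u+60],None,fx=6,fy=6,interpolation=cv2.INTER_CUBIC);cv2.imwrite("pics/ze.png",a)
E
```

```text
set hit=True t=36.4 [0.6155 0.0307 0.0197] gap 0.0168 F [0.7 0.2 4.1]
[0.61550248 0.03069207 0.01964514]
```

View pics/ze.png

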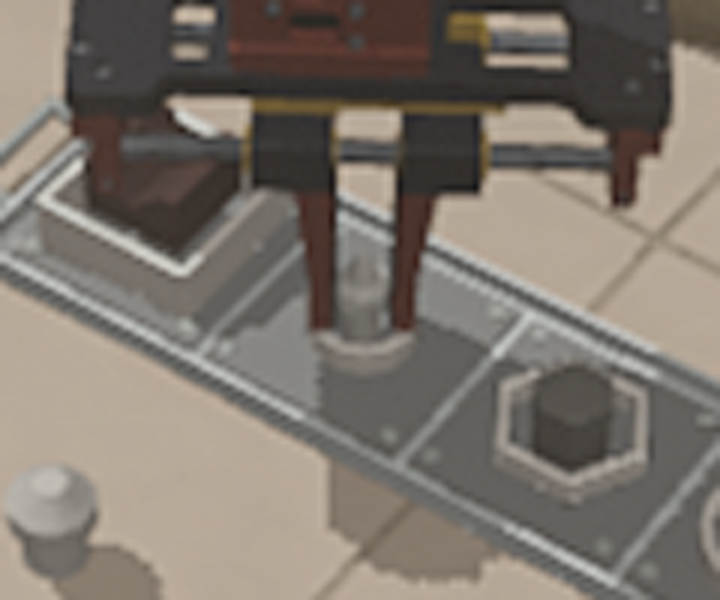

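Contact came at 19.7 mm against the expected 19.5 mm, so the indenter has not slipped or tilted. Releasing.

```bash
python3 - <<'E'
from h import *
release(0,.030,.16)
move_ptp([.42,-.15,.25],Q(-20)); sleep(.3)
snap("f"); st("")
a=cv2.resize(cv2.imread("pics/scene_f.png")[170:310,180:440],None,fx=3,fy=3,interpolation=cv2.INTER_CUBIC)
b=cv2.resize(cv2.imread("pics/top_f.png")[175:250,190:450],None,fx=3,fy=3,interpolation=cv2.INTER_CUBIC)[:175]
cv2.imwrite("pics/zf.png",np.vstack([a,b]))
E
```

```text
open t=37.0 [0.6147 0.0308 0.0191] gap 0.0300 F [-0.1 -0.5 -0.9]
 t=39.5 [ 0.4203 -0.1498  0.2498] gap 0.0302 F [-0.5  0.2  0.7]
```

View pics/zf.png

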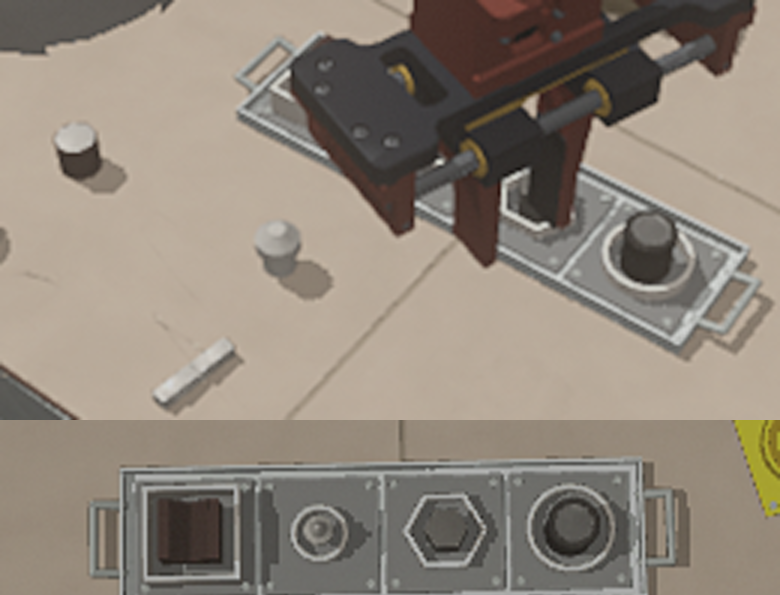

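View pics/top_f.png

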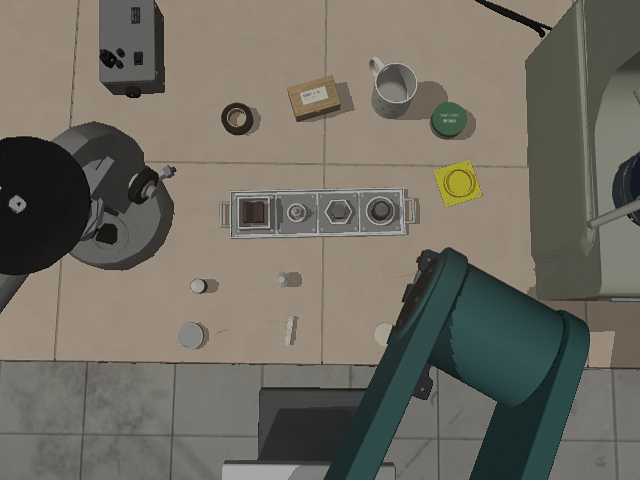

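The top view shows all four pieces upright and centred in their sockets. The round sample (198,286) and spot anvil (282,280) have not moved. Handing in.

```bash
python3 -c "
from bench import *
print(close_job(),current_clock())"
```

```text
the job is handed in; nothing more can be done
the job is handed in; nothing more can be done
```

I placed all four pieces in their sockets in the order given: vee anvil (square), hex sample (six-sided), loupe (larger round) and indenter (smaller round). The job was handed in at about 39.5 s of the 96 s allowed. The hand-in itself reported no verdict.

- **Set-down:** Each piece was lowered at about 2 cm/s until it touched the floor. Touch came within 0.2 mm of the expected height with about 4 N on the wrist, and only then did I release it.
- **Last checks:** The final top picture shows all four upright and centred, and the round sample, spot anvil and yellow ring where they stood. In the final side picture the arm hides the indenter and most of the vee anvil. Their upright stance after release rests on the top view alone.
- **Disagreements:** The two cameras differed by about 2.5 mm. Their average matched the first two placed pieces to about 0.3 mm, so I used that. The indenter's collar gripped at 16.9 mm instead of 18 mm. A side picture showed it hanging straight, and it touched down at the expected height.

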